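Tighten the glue press on the terminal blocks

ROBOT

A 7-joint arm with a two-finger parallel gripper is mounted at the origin on a cart in front of the work surface, level with it; the furniture and walls round the work are solid. World frame = base frame: x ahead of the robot, y to its left, z up, the work surface at z = 0. Lengths are in m, angles in rad, forces in N, time in s.
With the tool pointing down it reaches from about 0.4 to 0.925 m from the base axis. Payload 5.6 kg.
Tool frame: the origin (TCP) lies midway between the tips of the shut fingers; the grasp point (between the pads) lies 19 mm behind it (env.grip_depth is the distance from the TCP to the grasp point, in m); z points along the fingers, y is the line along which they close (so a half turn about z gives the same grasp; the last joint's range is limited). The gripper opens to 85 mm and grips with 20 to 120 N. Pads are 22 mm wide; open, the fingers measure 114 mm over their backs; the gripper's body (76 mm by 85 mm) begins 54 mm behind the grasp point. The pads swing forward as they close: fully open they stand 13 mm farther back than shut.
Start: joints at [1.229, 0.468, -0.012, 1.603, 0.006, 1.071, -0.056], TCP at [0.191, -0.621, 0.231] pointing down, gripper open.
Joint ranges: [-2.53, 2.53], [-0.31, 2.02], [-1.57, 1.55], [0.28, 2.44], [-1.29, 4.43], [0.15, 1.84], [-2.92, 2.92]. Speed limits (rad/s): [2.57, 2.57, 3.14, 3.14, 3.14, 3.14, 3.14].

INTERFACE

Orientations are given as a rotation vector (axis times angle).
In Python, from plant import env, get_image gives the robot as it stands. The module is installed in compiled form; this text tells all that it offers.
- The arm moves only by the shell command python3 -m handwheel 'ROWS' [OPENING] [FORCE]. ROWS is JSON, one flat list of numbers, 6 for each row, row after row: the shift along the tool's x, y, z as a fraction of full scale, then the turn, a rotation vector about the tool's x, y, z as a fraction of full scale. In form: [tx, ty, tz, wx, wy, wz, tx, ty, tz, wx, wy, wz, ...]. A call has 1 to 8 rows; each row shifts and turns the commanded pose from where the row before left it, along the tool's axes as they then stand; what a row does not reach is not made up. Full scale, the value 1, is 30 mm for a shift and 6 degrees for a turn. A row lasts 1/12 s, in which the tool goes at most 41.7 mm and 7.16 degrees, less where a joint would pass 70% of its speed; a pose out of reach is approached as far as the arm can. A call with a number of a shift or a turn outside -1 to 1 is refused whole. A call with a gripper value outside its range is refused whole. OPENING is the gripper's target within -1 to 1 (shut at 1, half-way at 0, fully open at -1), set as the call begins (- or left out, the last holds). The fingers move at their own pace and stop on an object; FORCE is the grip in N (left out, the last holds). Time passes only in rows, so rows that do not move let the fingers close. It gives the time, the measured TCP pose, the force, the opening and the grip force at its end, in the units of the state.
- env.state(): the state, without advancing time (a new reading comes with each control period).
- get_image(name): name is "scene" or "side" or "wrist"; returns a dict with "img" (400x640x3 uint8, blue, green, red), "z_map" (400x640 float32, m along the optical axis (not along the pixel's ray), 0 where there is no reading), "camera_matrix" (3x3 intrinsics, pixels), "k1" (the pictures are not rectified: a ray, as slopes to the right and down, at radius r is drawn at 1 + k1 r^2 times it, then the intrinsics apply), "R" (3x3) and "t" (3): a world point X has camera coordinates R X + t. Camera axes: x right, y down, z forward; pixel columns grow to the right and rows downward; lengths in m; the calibration is good to about 2 mm. A picture is of the moment at which its call begins.
- env.sign_off(): hands the job in; it is judged then, once.
The state is a dict: "t": time; "joint_positions": joint angles; "joint_velocities": joint speeds; "joint_torque": joint torques, N m; "tcp_pos": TCP position; "eef_rot": TCP orientation; "ft_force": force on the tool from outside, world axes, zero at the start; "moment": the same for the moment, N m; "gripper_width": finger opening in m; "grip_force": force on a finger pad.
Only numpy, scipy, OpenCV 4.12 (cv2) and the standard library are available. Lean on these libraries where they do the work, as an engineer would, in place of code of your own. Each camera call takes 0.05 s, during which the arm holds its last target. There are 200 camera calls.

TASK

Two small screw presses stand on the desk, and one of them holds a pair of freshly glued white terminal blocks under its screw. Turn that press's knob clockwise (seen from above) until the screw bites and the resistance rises sharply, then turn it about 30 degrees further (never past 45, that would crack them) and let go of it. Leave the empty press alone.

Things in the scene. Friction and masses are not known exactly. Their poses are not given: they have to be found in the camera images.
- knob_grip (a point): Point on the vertical turning axis of the black bar knob on the press that holds two white terminal blocks (60 x 35 mm in all, jutting out in front under the arm), 120 mm above the desk. z up, x along the bar. Bar 46 mm long (x), 12 thick (y), from 18 mm below to 14 above this point: pinch its 12 mm. Beneath: round skirt, 33 mm wide, top 23 mm below this point, pointer nib at -x.
- knob (a joint): Turn of that knob against the steel collar under it, rad, growing clockwise seen from above (tightening). Starts between -0.75 and -0.35: loose, about 0.03 N m. At 0 the screw bites and the knob's pointer nib stands over the collar's tab; it cannot pass 0, the collar then turns with the knob.
- collar (a joint): Turn of that steel collar (37 mm wide, with a small tab), rad, clockwise from above. It stands at 0 while the screw is loose and turns with the knob once the screw bites, against about 0.3 N m: it reads the extra turn past the bite. The screw gives a little, so the collar lags a held knob by up to 0.06 rad. It stays where it is left.
- idle_press: The other press, empty under its screw, not to be touched. Both presses: fixed grey C-frame, base 130 x 74 mm, arm's top 82 mm above the desk, boss 86 mm, only collar and knob above that (top 134 mm). Origin on the screw axis at desk height, z up; its column, 60 mm from the axis, is on +x, the side away from the robot.

How it is judged:
At the end, for the whole second after the job is handed in: The screw is tight: the collar has turned between 15 and 45 degrees past the point where the screw bites, and the knob has not been turned back by more than 10 degrees from there (value of joint collar between 0.262 and 0.785 rad and value of joint knob above -0.17 rad); the robot touches nothing.
It fails at once if the screw is overtightened, more than 45 degrees past the bite (value of joint collar above 0.785 rad).
It fails at once if the empty press is pushed or handled (contact force between any of the arm, the fingers and idle_press above 2 N).
It also fails if it takes over 42 s, if anything falls off the work surface, if the arm or the gripper's body presses on something with over 40 N, if the wrist force passes 120 N, or if a joint passes its speed limit or range.

## Working session

There is one attempt and no reset: what is moved stays moved. The work goes in short steps, Python scripts to look and compute and a shell command to move; the robot and the scene stay as the last step left them, time stands still between calls to the robot, and variables do not carry over. Pictures are saved under pics/ and viewed, at most 10 in all, crops included, and the job is handed in when it is done.

```bash
mkdir -p pics; ls; python3 - <<'E'
from plant import env,get_image
import cv2,numpy as np
s=env.state();print({k:np.round(v,3) for k,v in s.items()})
a=get_image("scene");b=get_image("side")
for n,d in(("scene",a),("side",b)):
    cv2.imwrite(f"pics/{n}0.png",d["img"]);print(n,d["camera_matrix"],d["k1"],d["R"],d["t"])
E
```

```text
pics
{'t': np.float64(0.0), 'joint_positions': array([ 1.229,  0.468, -0.012,  1.604,  0.006,  1.071, -0.056]), 'joint_velocities': array([-0.   ,  0.002,  0.001,  0.   ,  0.001,  0.001, -0.001]), 'joint_torque': array([-0.0000e+00, -5.3238e+01,  2.1000e-02, -2.5131e+01,  1.1000e-02,
        8.0000e-03,  0.0000e+00]), 'tcp_pos': array([ 0.191, -0.621,  0.23 ]), 'eef_rot': array([-3.105e+00, -4.670e-01,  1.000e-03]), 'ft_force': array([-0.52 , -0.326,  0.28 ]), 'moment': array([0.015, 0.002, 0.013]), 'grip_force': np.float64(0.0), 'gripper_width': np.float64(0.085)}
scene [[385.33293069   0.         330.33333391]
 [  0.         385.33293069 200.86555108]
 [  0.           0.           1.        ]] -0.07674610946183494 [[-0.55216393 -0.83373201  0.00243535]
 [-0.43956057  0.28862756 -0.85057665]
 [ 0.70845007 -0.47072823 -0.52584545]] [0.29785505 0.32390076 0.48566867]
side [[473.28638901   0.         321.57397399]
 [  0.         473.28638901 201.50486503]
 [  0.           0.           1.        ]] 0.03312561343131399 [[-0.96451476 -0.26319936  0.02091359]
 [-0.11578088  0.35043873 -0.92940168]
 [ 0.23728899 -0.89884303 -0.36847679]] [0.53566611 0.17244323 0.73636791]
```

View pics/scene0.png

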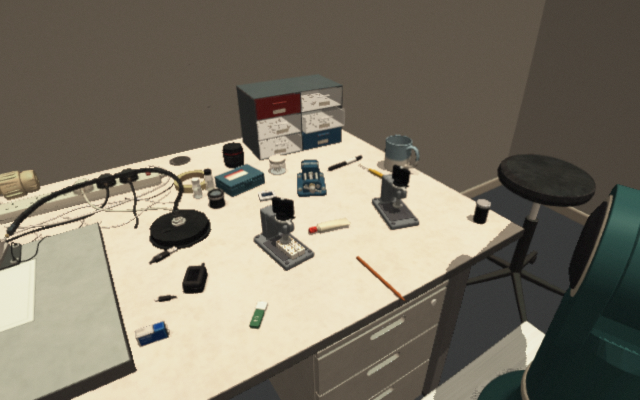

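View pics/side0.png

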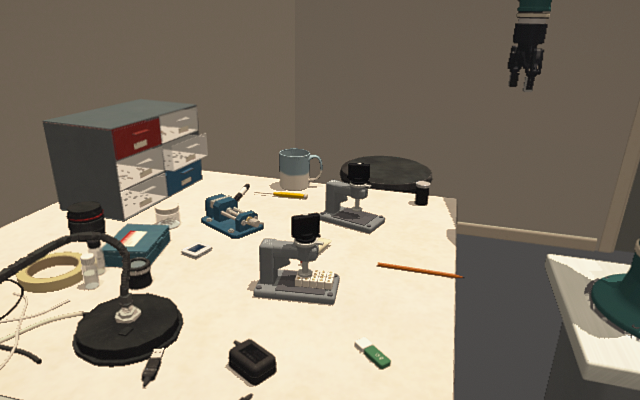

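The press holding the white blocks is the nearer one: its knob is at scene (284,208) and side (306,227). The idle one has its knob at scene (400,173) and side (359,174). I'll measure both next.

```bash
cat > h.py <<'E'
from plant import env,get_image
import cv2,numpy as np
def ray(d,uv):
    K=d["camera_matrix"];p=(np.array(uv,float)-K[:2,2])/[K[0,0],K[1,1]]
    q=p.copy()
    for _ in range(20): q=p/(1+d["k1"]*(q*q).sum(-1,keepdims=True))
    v=np.concatenate([q,np.ones(q.shape[:-1]+(1,))],-1)
    return -d["R"].T@d["t"], v@d["R"], v
def onz(d,uv,z):
    o,w,_=ray(d,uv); return o+w*((z-o[2])/w[...,2:3])
def cloud(d,box):
    x0,y0,x1,y1=box
    u,v=np.meshgrid(np.arange(x0,x1),np.arange(y0,y1)); uv=np.stack([u,v],-1).reshape(-1,2)
    z=d["z_map"][uv[:,1],uv[:,0]]; o,w,_=ray(d,uv)
    return uv, o+w*z[:,None], d["img"][uv[:,1],uv[:,0]].astype(int)
def tri(a,ua,b,ub):
    oa,wa,_=ray(a,ua);ob,wb,_=ray(b,ub)
    s,_,_,_=np.linalg.lstsq(np.stack([wa,-wb],1),ob-oa,rcond=None)
    return (oa+s[0]*wa+ob+s[1]*wb)/2, np.linalg.norm(oa+s[0]*wa-ob-s[1]*wb)
E
python3 - <<'E'
from h import *
a=get_image("scene");b=get_image("side")
bx={"work":[(265,190,302,226),(285,205,326,250)],"idle":[(385,160,415,192),(343,158,375,190)]}
for n,(p,q) in bx.items():
    c=[]
    for d,box in((a,p),(b,q)):
        uv,X,col=cloud(d,box); m=(col.max(1)<50)&(X[:,2]>.08)&(X[:,2]<.15)
        c.append(uv[m].mean(0)); P=X[m]
        t=P[P[:,2]>.128]
        r=cv2.minAreaRect((t[:,:2]*1000).astype(np.float32)) if len(t)>4 else None
        print(n,m.sum(),c[-1],P.mean(0).round(3),P.min(0).round(3),P.max(0).round(3),len(t),r)
    print("tri",tri(a,c[0],b,c[1]))
E
```

```text
work 377 [282.42440318 208.72679045] [0.549 0.108 0.115] [0.533 0.092 0.081] [0.569 0.121 0.136] 79 ((551.270751953125, 106.97589111328125), (43.72932052612305, 5.885689735412598), 36.005184173583984)
work 698 [305.43982808 227.5243553 ] [0.553 0.111 0.115] [0.536 0.09  0.094] [0.572 0.124 0.135] 144 ((553.5113525390625, 108.79656982421875), (44.22749328613281, 7.366049289703369), 37.53224563598633)
tri (array([0.55470476, 0.10523154, 0.11214558]), np.float64(0.0013453086977288406))
idle 281 [399.9430605  176.25622776] [ 0.524 -0.181  0.115] [ 0.504 -0.202  0.081] [ 0.564 -0.17   0.136] 59 ((525.5304565429688, -182.23582458496094), (44.32786178588867, 7.073009967803955), 12.98044490814209)
idle 427 [358.48477752 172.94613583] [ 0.528 -0.179  0.116] [ 0.505 -0.189  0.089] [ 0.552 -0.168  0.136] 86 ((528.8513793945312, -182.26943969726562), (43.35947799682617, 11.041115760803223), 7.933352947235107)
tri (array([ 0.5282442 , -0.18506547,  0.11299495]), np.float64(0.0019451618122037356))
```

```bash
cat > plan.py <<'E'
from h import *
from scipy.spatial.transform import Rotation as Ro
import sys
tgt=np.array([float(v) for v in sys.argv[1:4]]);bar=float(sys.argv[4])
s=env.state();R=Ro.from_rotvec(s["eef_rot"]).as_matrix()
print("R",R.round(3).tolist(),"tcp",s["tcp_pos"].round(4),"t",s["t"])
print("shift in rows of 30mm",((R.T@(tgt-s["tcp_pos"]))/.03).round(2))
yaw=np.degrees(np.arctan2(R[1,0],R[0,0]))
print("yaw",yaw,"turn wz deg to align:",[(yaw-b+180)%360-180 for b in(bar,bar+180)],"tilt fix (tool x,y) deg",np.degrees(np.cross(R[:,2],[0,0,-1])@R)[:2].round(2),"q7",s["joint_positions"][6],s["joint_positions"][0])
E
python3 plan.py .553 .107 .25 37
```

```text
R [[0.956, 0.294, -0.0], [0.294, -0.956, 0.001], [-0.0, -0.001, -1.0]] tcp [ 0.1912 -0.6209  0.2307] t 0.2
shift in rows of 30mm [ 18.67 -19.64  -0.62]
yaw 17.115457434570416 turn wz deg to align: [np.float64(-19.88454256542957), np.float64(160.11545743457043)] tilt fix (tool x,y) deg [-0.06  0.01] q7 -0.05630688567712818 1.2289836677693762
```

```bash
python3 -m handwheel '[0.93,-0.98,-0.03,0,0,0,0.93,-0.98,-0.03,0,0,0,0.93,-0.98,-0.03,0,0,0,0.93,-0.98,-0.03,0,0,0,0.93,-0.98,-0.03,0,0,0,0.93,-0.98,-0.03,0,0,0,0.93,-0.98,-0.03,0,0,0,0.93,-0.98,-0.03,0,0,0]' 0
python3 -m handwheel '[0.93,-0.98,-0.03,0,0,0,0.93,-0.98,-0.03,0,0,0,0.93,-0.98,-0.03,0,0,0,0.93,-0.98,-0.03,0,0,0,0.93,-0.98,-0.03,0,0,0,0.93,-0.98,-0.03,0,0,0,0.93,-0.98,-0.03,0,0,0,0.93,-0.98,-0.03,0,0,0]' 0
python3 plan.py .553 .107 .25 37
```

```text
t: 0.87
tcp_pos: [0.3358, -0.3289, 0.2386]
eef_rot: [3.106, 0.467, 0.0]
ft_force: [1.2, -0.5, 0.1]
gripper_width: 0.0426
grip_force: 0.0
t: 1.53
tcp_pos: [0.4799, -0.0385, 0.2459]
eef_rot: [3.106, 0.467, 0.001]
ft_force: [0.9, -1.4, -0.2]
gripper_width: 0.0425
grip_force: 0.0
R [[0.956, 0.294, 0.0], [0.294, -0.956, -0.0], [0.0, 0.001, -1.0]] tcp [ 0.4799 -0.0385  0.2459] t 1.5333
shift in rows of 30mm [ 3.75 -3.92 -0.14]
yaw 17.10022240678762 turn wz deg to align: [np.float64(-19.899777593212377), np.float64(160.10022240678762)] tilt fix (tool x,y) deg [ 0.03 -0.02] q7 -1.3562513899644983 0.3991577960010183
```

```bash
python3 -m handwheel '[0.94,-0.98,-0.03,0,0,0,0.94,-0.98,-0.03,0,0,0,0.94,-0.98,-0.03,0,0,0,0.94,-0.98,-0.03,0,0,0,0,0,0,0,0,0,0,0,0,0,0,0]' 0
python3 plan.py .553 .107 .25 37
python3 - <<'E'
from h import *
d=get_image("wrist");cv2.imwrite("pics/w1.png",d["img"]);print(-d["R"].T@d["t"])
E
```

```text
t: 2.03
tcp_pos: [0.5526, 0.1082, 0.2488]
eef_rot: [-3.104, -0.475, 0.001]
ft_force: [-0.1, 0.3, -0.0]
gripper_width: 0.0427
grip_force: 0.0
R [[0.954, 0.299, -0.001], [0.299, -0.954, 0.001], [-0.0, -0.001, -1.0]] tcp [0.5526 0.1082 0.2488] t 2.0333
shift in rows of 30mm [-0.    0.04 -0.04]
yaw 17.399228857809923 turn wz deg to align: [np.float64(-19.60077114219007), np.float64(160.39922885780993)] tilt fix (tool x,y) deg [-0.08  0.03] q7 -1.6821125648075816 0.14252212308621376
[0.62649038 0.13086735 0.39245853]
```

View pics/w1.png

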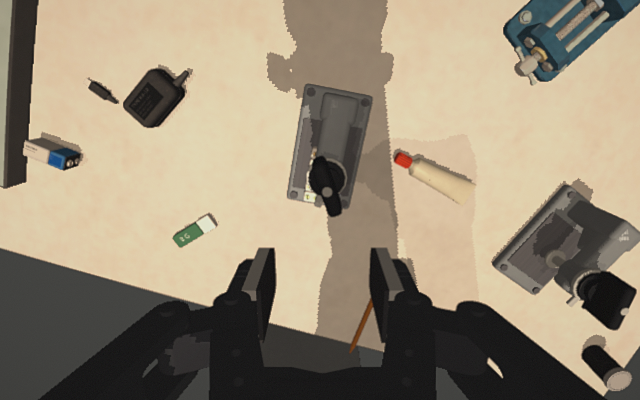

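The knob's bar runs from (317,160) to (333,213), and the white blocks are at its lower left around (312,175). I'll measure it more finely here and view an enlarged crop for the nib and tab.

```bash
cat > meas.py <<'E'
from h import *
import sys
d=get_image("wrist");x0,y0,x1,y1=map(int,sys.argv[1:5])
uv,X,col=cloud(d,(x0,y0,x1,y1)); m=(col.max(1)<60)&(X[:,2]>.127)&(X[:,2]<.145)&(np.hypot(X[:,0]-.553,X[:,1]-.107)<.04)
im=np.zeros((400,640),np.uint8); im[uv[m][:,1],uv[m][:,0]]=255
c=max(cv2.findContours(im,0,cv2.CHAIN_APPROX_NONE)[0],key=cv2.contourArea)
zt=np.median(X[m][:,2])
P=onz(d,c[:,0].astype(float),.134)
r=cv2.minAreaRect((P[:,:2]*1000).astype(np.float32));print("z",zt,"rect",r)
cv2.imwrite(sys.argv[5],cv2.resize(d["img"][y0:y1,x0:x1],None,fx=6,fy=6,interpolation=cv2.INTER_CUBIC))
E
python3 meas.py 280 130 380 225 pics/w1c.png
```

```text
z 0.13434509800910968 rect ((555.4253540039062, 104.92417907714844), (45.513397216796875, 12.199039459228516), 38.05549240112305)
```

View pics/w1c.png

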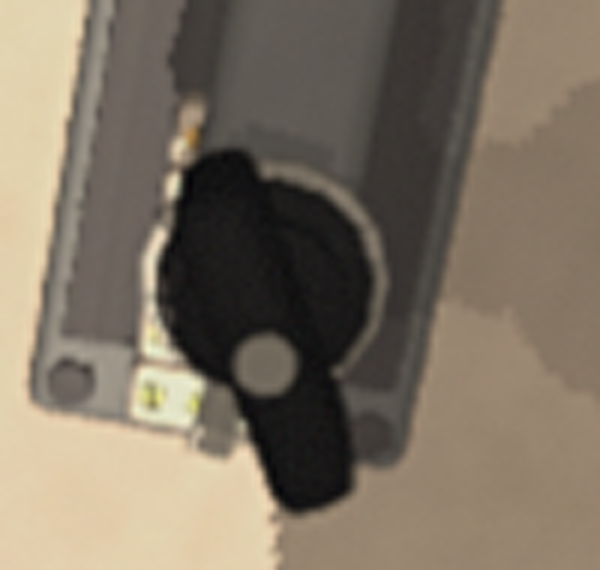

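The knob's axis is at about (0.555, 0.105) with its top at z = 0.134 and a 45.5 x 12.2 mm bar at 38°, which agrees with the given sizes. In the crop, the collar's tab is at (215,425) and the nib end of the bar at (310,490). The base yaw is about 9°, so the bite should be about 29° clockwise from here. I'll align the yaw and remeasure.

```bash
python3 -m handwheel '[0,0,0.3,0,0,-0.86,0,0,0.3,0,0,-0.86,0,0,0.3,0,0,-0.86,0,0,0.3,0,0,-0.86,0,0,0,0,0,0,0,0,0,0,0,0]' 0
python3 - <<'E'
from h import *
d=get_image("wrist")
K=d["camera_matrix"];c=d["R"]@np.array([.555,.105,.12])+d["t"];print(c[:2]/c[2]*K[0,0]+K[:2,2])
E
python3 meas.py 260 130 400 330 pics/w2c.png
python3 plan.py .555 .105 .105 38
```

```text
t: 2.63
tcp_pos: [0.5523, 0.1034, 0.2131]
eef_rot: [2.975, 1.009, -0.002]
ft_force: [0.4, 0.4, -0.1]
gripper_width: 0.0428
grip_force: 0.0
[322.31779457 195.50251714]
z 0.1343239666523452 rect ((555.541015625, 105.48770141601562), (45.039981842041016, 11.355120658874512), 37.175777435302734)
R [[0.793, 0.609, 0.001], [0.609, -0.793, -0.0], [0.0, 0.001, -1.0]] tcp [0.5529 0.1043 0.2139] t 2.7333
shift in rows of 30mm [0.07 0.02 3.63]
yaw 37.54568321271665 turn wz deg to align: [np.float64(-0.45431678728334646), np.float64(179.54568321271665)] tilt fix (tool x,y) deg [ 0.05 -0.02] q7 -1.374081633617348 0.18860794350459942
```

```bash
python3 -m handwheel '[0.09,0.03,0.6,0,0,0,0,0,0.8,0,0,0,0,0,0.8,0,0,0,0,0,0.7,0,0,0,0,0,0.5,0,0,0,0,0,0.23,0,0,0,0,0,0,0,0,0]' 0
python3 plan.py .5555 .1053 .105 37.5
```

```text
t: 3.32
tcp_pos: [0.5548, 0.1058, 0.1034]
eef_rot: [-2.973, -1.015, 0.003]
ft_force: [0.1, 0.8, 1.1]
gripper_width: 0.0428
grip_force: 0.0
R [[0.791, 0.611, -0.002], [0.611, -0.791, -0.001], [-0.002, -0.001, -1.0]] tcp [0.5548 0.1058 0.1034] t 3.3167
shift in rows of 30mm [ 0.01  0.03 -0.05]
yaw 37.691707041547104 turn wz deg to align: [np.float64(0.19170704154709028), np.float64(-179.8082929584529)] tilt fix (tool x,y) deg [-0.04  0.11] q7 -1.4569710824008886 0.1297028686632508
```

Positioned within 1 mm. I'll lift slightly and close on the bar.

```bash
python3 -m handwheel '[0,0.02,-0.06,0,0,0,0,0,0,0,0,0,0,0,0,0,0,0,0,0,0,0,0,0,0,0,0,0,0,0,0,0,0,0,0,0]' 1 60
python3 -c "
from plant import env;s=env.state();print(s['ft_force'].round(2),s['moment'].round(3),s['tcp_pos'].round(4),s['grip_force'],s['joint_torque'].round(2))"
```

```text
t: 3.82
tcp_pos: [0.5565, 0.1067, 0.1079]
eef_rot: [-2.973, -1.017, -0.004]
ft_force: [-1.0, 1.8, 6.1]
gripper_width: 0.011
grip_force: 59.1
[-1.02  1.85  6.13] [0.286 0.482 0.   ] [0.5565 0.1067 0.1079] 59.078203439712524 [ 8.900e-01 -4.550e+01 -4.870e+00 -1.843e+01  5.200e-01 -3.600e-01
  3.000e-02]
```

```bash
cat > st.py <<'E'
from h import *
from scipy.spatial.transform import Rotation as Ro
s=env.state();R=Ro.from_rotvec(s["eef_rot"]).as_matrix()
print("yaw %.2f"%np.degrees(np.arctan2(R[1,0],R[0,0])),"F",s["ft_force"].round(1),"M",s["moment"].round(3),s["tcp_pos"].round(4),"q7 %.2f t %.2f w %.4f"%(s["joint_positions"][6],s["t"],s["gripper_width"]))
E
python3 st.py
python3 -m handwheel '[0,0,0,0,0,0.6,0,0,0,0,0,0.6,0,0,0,0,0,0.6,0,0,0,0,0,0,0,0,0,0,0,0]' >/dev/null; python3 st.py
python3 -m handwheel '[0,0,0,0,0,0.6,0,0,0,0,0,0.6,0,0,0,0,0,0,0,0,0,0,0,0]'>/dev/null; python3 st.py
python3 -m handwheel '[0,0,0,0,0,0.5,0,0,0,0,0,0.5,0,0,0,0,0,0,0,0,0,0,0,0]'>/dev/null; python3 st.py
```

```text
yaw 37.76 F [-1.   1.8  6.1] M [0.286 0.482 0.   ] [0.5565 0.1067 0.1079] q7 -1.45 t 3.82 w 0.0110
yaw 26.95 F [-1.3  0.2  5.5] M [ 0.088  0.385 -0.035] [0.5567 0.1063 0.1079] q7 -1.61 t 4.23 w 0.0106
yaw 19.74 F [-1.   0.8  5.2] M [-0.074  0.294 -0.067] [0.5568 0.106  0.1079] q7 -1.72 t 4.57 w 0.0113
yaw 13.74 F [-2.  -0.9  5.6] M [-0.141  0.279 -0.02 ] [0.5569 0.1058 0.1079] q7 -1.81 t 4.90 w 0.0110
```

```bash
for i in 1; do python3 -m handwheel '[0,0,0,0,0,0.4,0,0,0,0,0,0,0,0,0,0,0,0]'>/dev/null; python3 st.py
python3 -m handwheel '[0,0,0,0,0,0.4,0,0,0,0,0,0,0,0,0,0,0,0]'>/dev/null; python3 st.py
python3 -m handwheel '[0,0,0,0,0,0.4,0,0,0,0,0,0,0,0,0,0,0,0]'>/dev/null; python3 st.py
python3 -m handwheel '[0,0,0,0,0,0.4,0,0,0,0,0,0,0,0,0,0,0,0]'>/dev/null; python3 st.py
done
```

```text
yaw 11.34 F [-1.3 -0.7  6. ] M [-0.22   0.287 -0.031] [0.5569 0.1057 0.1079] q7 -1.85 t 5.15 w 0.0109
yaw 8.93 F [-0.4 -2.   5.1] M [-0.216  0.268  0.049] [0.5569 0.1056 0.108 ] q7 -1.88 t 5.40 w 0.0111
yaw 6.53 F [-0.1 -0.3  7.5] M [-0.301  0.196 -0.027] [0.5569 0.1055 0.1079] q7 -1.92 t 5.65 w 0.0113
yaw 4.13 F [-1.  -1.3  6.2] M [-0.335  0.184  0.001] [0.5569 0.1054 0.1079] q7 -1.95 t 5.90 w 0.0111
```

```bash
python3 - <<'E'
from h import *
d=get_image("wrist");K=d["camera_matrix"];c=d["R"]@np.array([.5555,.1053,.09])+d["t"];u,v=(c[:2]/c[2]*K[0,0]+K[:2,2]).astype(int);print(u,v)
cv2.imwrite("pics/w3.png",cv2.resize(d["img"][max(v-90,0):v+70,u-110:u+110],None,fx=3.5,fy=3.5,interpolation=cv2.INTER_CUBIC))
E
python3 st.py
```

```text
321 248
yaw 4.13 F [-1.6 -1.1  5.8] M [-0.324  0.26   0.024] [0.5569 0.1054 0.1079] q7 -1.95 t 5.95 w 0.0109
```

View pics/w3.png

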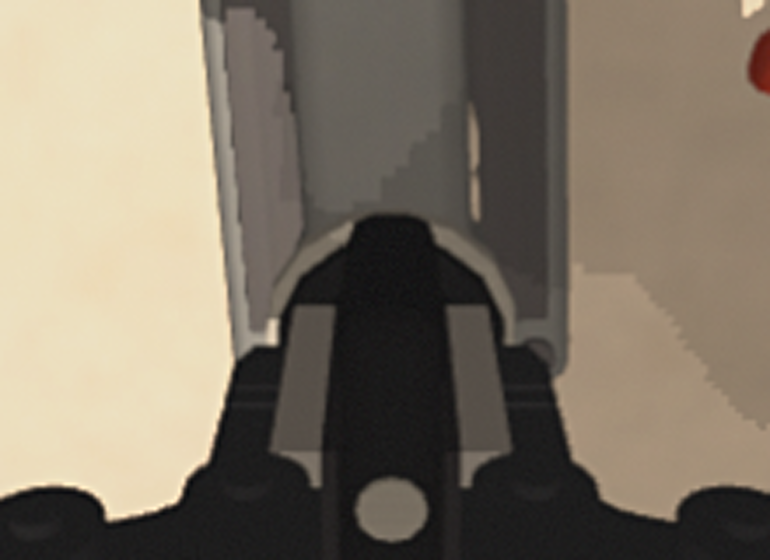

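The knob follows the gripper: the bar is centred at (390,330) between the pads, and the collar ring isn't showing any sign of turning. In the first crop the tab was about 38° clockwise from the nib, so the bite is due around yaw 0.

```bash
for i in 1; do python3 -m handwheel '[0,0,0,0,0,0.35,0,0,0,0,0,0,0,0,0,0,0,0]'>/dev/null; python3 st.py
python3 -m handwheel '[0,0,0,0,0,0.35,0,0,0,0,0,0,0,0,0,0,0,0]'>/dev/null; python3 st.py
python3 -m handwheel '[0,0,0,0,0,0.35,0,0,0,0,0,0,0,0,0,0,0,0]'>/dev/null; python3 st.py
python3 -m handwheel '[0,0,0,0,0,0.35,0,0,0,0,0,0,0,0,0,0,0,0]'>/dev/null; python3 st.py
done
```

```text
yaw 2.03 F [-1.  -1.   6.5] M [-0.422  0.172 -0.   ] [0.5569 0.1053 0.108 ] q7 -1.99 t 6.20 w 0.0110
yaw -0.08 F [-0.4 -1.6  6.7] M [-0.458  0.198  0.01 ] [0.5569 0.1052 0.1079] q7 -2.02 t 6.45 w 0.0109
yaw -2.15 F [-0.7 -2.2  6.4] M [-0.479  0.248  0.151] [0.5569 0.1051 0.1079] q7 -2.05 t 6.70 w 0.0109
yaw -4.22 F [-0.2 -3.5  7. ] M [-0.54   0.247  0.293] [0.5569 0.105  0.1079] q7 -2.08 t 6.95 w 0.0110
```

The resistance rises sharply from a yaw of about -0.3° (0 to 0.15 to 0.29 N m). With up to 3.4° of lag, a knob yaw of about -33° gives 30° at the collar.

```bash
python3 -m handwheel '[0,0,0,0,0,0.6,0,0,0,0,0,0.6,0,0,0,0,0,0.6,0,0,0,0,0,0.6,0,0,0,0,0,0,0,0,0,0,0,0]'>/dev/null; python3 st.py
python3 -m handwheel '[0,0,0,0,0,0.6,0,0,0,0,0,0.6,0,0,0,0,0,0.6,0,0,0,0,0,0,0,0,0,0,0,0]'>/dev/null; python3 st.py
python3 -m handwheel '[0,0,0,0,0,0.5,0,0,0,0,0,0,0,0,0,0,0,0]'>/dev/null; python3 st.py
```

```text
yaw -18.64 F [-0.6 -3.2  7.7] M [-0.883  0.309  0.268] [0.5568 0.1045 0.1079] q7 -2.29 t 7.45 w 0.0111
yaw -29.45 F [-1.1 -3.6  7.8] M [-1.06   0.448  0.279] [0.5566 0.1041 0.1079] q7 -2.46 t 7.87 w 0.0109
yaw -32.45 F [-2.1 -4.7  8.1] M [-1.12   0.518  0.289] [0.5565 0.104  0.1079] q7 -2.50 t 8.12 w 0.0107
```

```bash
python3 -m handwheel '[0,0,0,0,0,-0.4,0,0,0,0,0,0]'>/dev/null; python3 st.py
python3 -m handwheel '[0,0,0,0,0,0,0,0,0,0,0,0,0,0,0,0,0,0,0,0,0,0,0,0,0,0,0,0,0,0,0,0,0,0,0,0]' 0
python3 -m handwheel '[0,0,-0.4,0,0,0,0,0,-0.8,0,0,0,0,0,-1,0,0,0,0,0,-1,0,0,0,0,0,-0.5,0,0,0,0,0,0,0,0,0,0,0,0,0,0,0]'
python3 st.py; python3 meas.py 260 110 400 240 pics/w4c.png
```

```text
yaw -29.99 F [-1.6 -4.6  8.1] M [-1.079  0.522  0.09 ] [0.5566 0.104  0.1079] q7 -2.46 t 8.28 w 0.0111
t: 8.78
tcp_pos: [0.5557, 0.1059, 0.106]
eef_rot: [3.034, -0.814, -0.0]
ft_force: [0.5, 0.2, 0.7]
gripper_width: 0.0429
grip_force: 0.0
t: 9.37
tcp_pos: [0.5562, 0.1059, 0.2187]
eef_rot: [-3.033, 0.814, -0.004]
ft_force: [-0.2, -0.1, 0.0]
gripper_width: 0.0427
grip_force: 0.0
yaw -30.04 F [-0.2 -0.1  0. ] M [ 0.009  0.022 -0.026] [0.5562 0.1059 0.2187] q7 -2.43 t 9.37 w 0.0427
z 0.13433142531599565 rect ((555.6205444335938, 103.82359313964844), (11.170951843261719, 44.734580993652344), 60.584808349609375)
```

View pics/w4c.png

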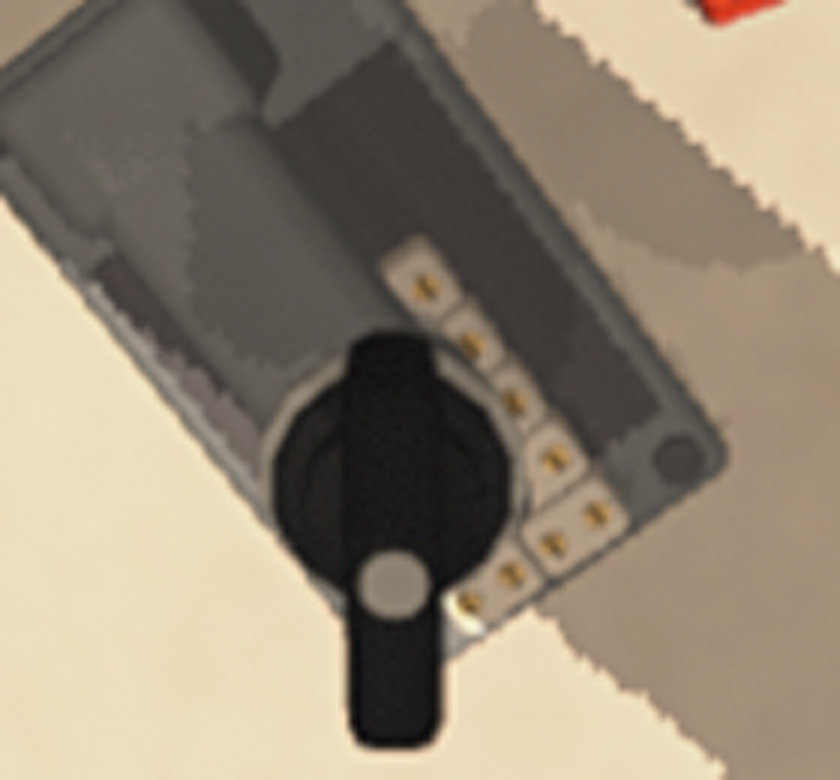

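The bar now stands at -29.4°, with its lower end at (395,730). The tab has gone from its old place and is hidden under the nib end, so the collar turned with the knob by about 29°. The gripper is well clear.

```bash
python3 -c "
from plant import env;print(env.sign_off())"
```

```text
the job is handed in; nothing more can be done
None
```

I tightened the press holding the terminal blocks about 29° past the bite (measured from the knob's final angle; the collar tab is hidden under the nib), released the knob and lifted clear without going near the idle press, then handed the job in at about 9.4 s; no verdict was returned.

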